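# Contact-temperature check of a warming pan

## Task

Stand the marked aluminium block centred on the warming unit's sprung pan, marked face up, and let go of it. Then draw the surface probe out of its leaning holder and hold it upright with its steel tip on the spot marked in the middle of the block's top, pressing gently with about 4 N; never drive the pan down to its stop, and leave the dish, the weight and the mouse where they are. Finish while still holding the probe pressed there: do not put it down or let go.

Things in the scene. Friction and masses are not known exactly. Their poses are not given: they have to be found in the camera images.
- warmer: Warming unit, a white box 170 x 150 mm and 40 mm high, fixed to the bench, with a small dark display panel on its front (-x) face. Origin: centre of its underside on the bench; z up. It carries the sprung pan above its middle.
- pan_top (a point): Centre of the upper face of the round flat steel pan (diameter 120 mm, 6 mm thick) above the middle of the warming unit; an engraved circle of 58 mm diameter marks the centre. 68 mm above the bench when nothing stands on the pan; the point moves down with the pan. z up.
- pan (a joint): How far the pan has been pressed straight down, in m: 0 when empty, stop at 0.020. It is on a spring of 600 N/m (0.6 N per mm) and does not tilt. The block's weight alone presses it down about 3 to 4 mm; a push of 4 N presses it about 7 mm further. Pressing it beyond 18.5 mm counts as driving it to its stop.
- block: Plain aluminium cylinder, diameter 50 mm, height 40 mm, about 0.2 kg, standing loose on the bench with a thin dark line round its side near the top. Origin: centre of its underside; z up along its axis.
- block_mark (a point): The marked spot: a black ring of 13 mm outer diameter with a dot in it, engraved in the middle of the block's top face (40 mm above its underside).
- holder: Fixed holder: dark base plate 100 x 80 x 8 mm with a black square tube (31 mm outside, 23 mm inside, 90 mm deep) leaning 0.35 rad (20 degrees) from vertical towards the holder's -x. Centre of the tube's inner floor: (0.025, 0, 0.016) in the holder's frame; mouth about 0.10 m above the bench. Origin: centre of the base plate's underside; z up.
- probe: Surface probe, 140 mm long, 0.07 kg, loose in the holder's tube (1.5 mm play each side), leaning with it. Origin: its tip; z runs from the tip up along the probe. White square handle 20 x 20 mm (sides along x and y) from 45 to 140 mm from the tip, below it a steel stem of 6 mm diameter. In the holder the top 50 mm of the handle stands clear of the tube.
- probe_tip (a point): The rounded steel tip of the probe (radius 3 mm); this point is its very end. Axes as the probe's.
- probe_grip (a point): Point on the probe's axis in the handle, 116 mm from the tip (24 mm below the handle's top end), where it can be gripped across two flat sides.
- dish: Bystander: a covered round glass dish, diameter 64 mm, height 14 mm. Origin: centre of its underside.
- weight: Bystander: a steel knob-topped weight, diameter 32 mm, height 46 mm, unmarked. Origin: centre of its underside.
- mouse: Bystander: a black computer mouse, 105 x 62 x 34 mm. Origin: centre of its underside.
There are look-alikes about, which are no part of the job. There is more than one size of the probe; the one meant has the size given above.

How it is judged:
By the outcome, as a careful person would: the job done as asked, in the order asked, and still so for the second after the job is handed in, while the arm keeps its last pose, push and grip.
It also fails if it takes over 54 s, if anything falls off the work surface, if the arm or the gripper's body presses on something with over 40 N, if the wrist force passes 120 N, or if a joint passes its speed limit or range.

## Robot

A 6-joint arm with a two-finger parallel gripper is mounted at the origin on the work surface. World frame = base frame: x ahead of the robot, y to its left, z up, the work surface at z = 0. Lengths are in m, angles in rad, forces in N, time in s.
With the tool pointing down it reaches from about 0.35 to 0.725 m from the base axis. Payload 4.3 kg.
Tool frame: the origin (TCP) lies at the very end of the fingers, on their centre line; the grasp point (between the pads) lies 19 mm behind it (manip.tcp_to_grasp is the distance from the TCP to the grasp point, in m); z points along the fingers, y is the line along which they close (so a half turn about z gives the same grasp; the last joint's range is limited). The gripper opens to 85 mm and grips with 20 to 120 N. Pads are 22 mm wide; open, the fingers measure 114 mm over their backs; the gripper's body (76 mm by 85 mm) begins 54 mm behind the grasp point. The pads swing forward as they close: fully open they stand 13 mm farther back than shut.
Start: joints at [1.001, 0.377, 0.081, 1.274, 0, 1.46], TCP at [0.255, 0.515, 0.231] pointing down, gripper open.
Joint ranges: [-2.72, 2.72], [-0.84, 1.66], [-1.02, 1.22], [-1.77, 2.12], [-1.37, 1.28], [-3.14, 3.14]. Speed limits (rad/s): [2.57, 2.57, 3.14, 3.14, 3.14, 3.14].

## Interface

Orientations are given as a unit quaternion [x, y, z, w].
In Python, from plant import manip gives the robot as it stands.
- The arm moves only by the shell command python3 -m pendant 'ROWS' [OPENING]. ROWS is JSON, a list of rows, each an object of numbers: "x", "y", "z": the shift along the tool's x, y, z as a fraction of full scale; "ax", "ay", "az": the turn, a rotation vector about the tool's x, y, z as a fraction of full scale. A call has 1 to 12 rows; each row is the pose to reach, as a shift and turn from the pose commanded when the call began, along the tool's axes at that moment; what a row does not reach only later rows make up. Full scale, the value 1, is 200 mm for a shift and 45 degrees for a turn. A row lasts 1/10 s, in which the tool goes at most 50 mm and 8.59 degrees, less where a joint would pass 70% of its speed; a pose out of reach is approached as far as the arm can. A call with a number of a shift or a turn outside -1 to 1 is refused whole. A call with a gripper value outside its range is refused whole. OPENING is the opening, from 0 (shut) to 1 (fully open), set as the call begins (- or left out, the last holds). The fingers move at their own pace and stop on an object; the grip force is fixed at half the most. Time passes only in rows, so rows that repeat a pose let the fingers close. It gives the time, the measured TCP pose, the force, the opening and the grip force at its end, in the units of the state.
- manip.observe(): the state, without advancing time (a new reading comes with each control period).
- manip.snapshot(name): name is "scene" or "top" or "wrist"; returns the picture (480x640x3 uint8, blue, green, red); there is no depth.
- manip.calibration(name): a dict with "mtx" (3x3 intrinsics, pixels), "world_to_cam" (4x4, takes a point from world to camera coordinates). Camera axes: x right, y down, z forward; pixel columns grow to the right and rows downward; lengths in m; the calibration is good to about 2 mm. A picture is of the moment at which its call begins: read the wrist's pose just before it. calibration takes no time and is no camera call; for the wrist camera it gives the pose at the moment of the call.
- manip.job_done(): hands the job in; it is judged then, once.
The state is a dict: "time_s": time; "joint_pos": joint angles; "joint_velocities": joint speeds; "joint_efforts": joint torques, N m; "tcp_pos": TCP position; "ee_rot": TCP orientation; "contact_force": force on the tool from outside, world axes, zero at the start; "torque": the same for the moment, N m; "grip_width": finger opening in m; "grip_force": force on a finger pad.
Only numpy, scipy, OpenCV 4.12 (cv2) and the standard library are available. Lean on these libraries where they do the work, as an engineer would, in place of code of your own. Each camera call takes 0.05 s, during which the arm holds its last target. There are 200 camera calls.

## Working session

There is one attempt and no reset: what is moved stays moved. The work goes in short steps, Python scripts to look and compute and a shell command to move; the robot and the scene stay as the last step left them, time stands still between calls to the robot, and variables do not carry over. Pictures are saved under pics/ and viewed, at most 10 in all, crops included, and the job is handed in when it is done.

```bash
mkdir -p pics; ls
python3 - <<'E'
from plant import manip
import cv2
s=manip.observe(); print(s)
for n in("scene","top"):
    cv2.imwrite(f"pics/{n}0.png",manip.snapshot(n)); c=manip.calibration(n); print(n,c)
E
```

```text
pics
{'time_s': 0.0, 'joint_pos': array([ 1.00070085e+00,  3.78088117e-01,  7.96394600e-02,  1.27442617e+00,
       -4.59530166e-05,  1.46052563e+00]), 'joint_velocities': array([ 0.00038357,  0.00020912, -0.00168739,  0.00127318,  0.00129789,
       -0.00013884]), 'joint_efforts': array([ 1.44493872e-03, -4.63603592e+01,  2.69875646e+01,  2.06240342e-02,
       -7.81038807e-05, -1.00376560e-06]), 'tcp_pos': array([0.25481167, 0.51471631, 0.23035185]), 'ee_rot': array([ 2.27892069e-01,  9.73685845e-01, -9.87361039e-04, -3.25096179e-04]), 'contact_force': array([-0.29992832,  0.45338635, -0.52056553]), 'torque': array([-0.05056014,  0.05488099,  0.01428319]), 'grip_force': 0.0, 'grip_width': 0.08552874797992532}
scene {'mtx': array([[614.24642731,   0.        , 328.27422825],
       [  0.        , 614.24642731, 241.30704256],
       [  0.        ,   0.        ,   1.        ]]), 'world_to_cam': array([[ 0.01262386,  0.99970317, -0.02083787, -0.08967696],
       [ 0.62053288, -0.02417358, -0.78380775, -0.21443874],
       [-0.78407882, -0.00303591, -0.62065384,  1.60946807],
       [ 0.        ,  0.        ,  0.        ,  1.        ]])}
top {'mtx': array([[433.59267676,   0.        , 323.52139641],
       [  0.        , 433.59267676, 239.26580166],
       [  0.        ,   0.        ,   1.        ]]), 'world_to_cam': array([[-0.02034718, -0.99977838, -0.00540155,  0.11469115],
       [-0.99849494,  0.02059568, -0.05082981,  0.49895586],
       [ 0.05092979,  0.00435918, -0.99869272,  0.91986019],
       [ 0.        ,  0.        ,  0.        ,  1.        ]])}
```

View pics/top0.png

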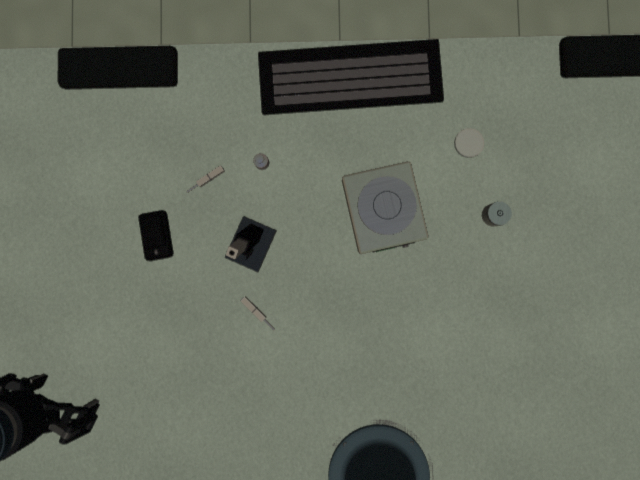

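View pics/scene0.png

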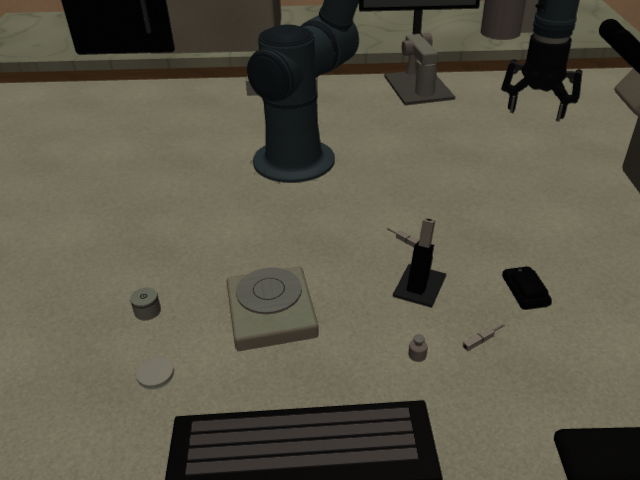

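The block candidates in the top view are the ringed block at (499,213), the flat disc (dish) at (469,143) and the small knobbed weight at (261,161). The ringed one fits the description. The probe candidates are the one leaning in the holder at (233,253) and two short ones lying on the bench at (206,179) and (257,312). The one in the holder fits. I'll check both choices in one close crop.

Run:
```python
import cv2,numpy as np
t=cv2.imread("pics/top0.png");s=cv2.imread("pics/scene0.png")
def c(im,x,y,w,h,k): 
    r=cv2.resize(im[y:y+h,x:x+w],None,fx=k,fy=k,interpolation=cv2.INTER_CUBIC); return np.clip(r*1.5,0,255).astype('uint8')
A=np.hstack([c(t,474,188,50,50,6),c(t,216,206,83,50,6)[:, :500]])
A=A[:,:798]
B=np.hstack([c(s,120,280,50,50,6),c(s,390,210,83,50,6)[:, :500]])[:,:798]
m=np.vstack([A,B]); print(m.shape); cv2.imwrite("pics/m.png",m[:600,:800])
```

```text
(600, 798, 3)
```

View pics/m.png

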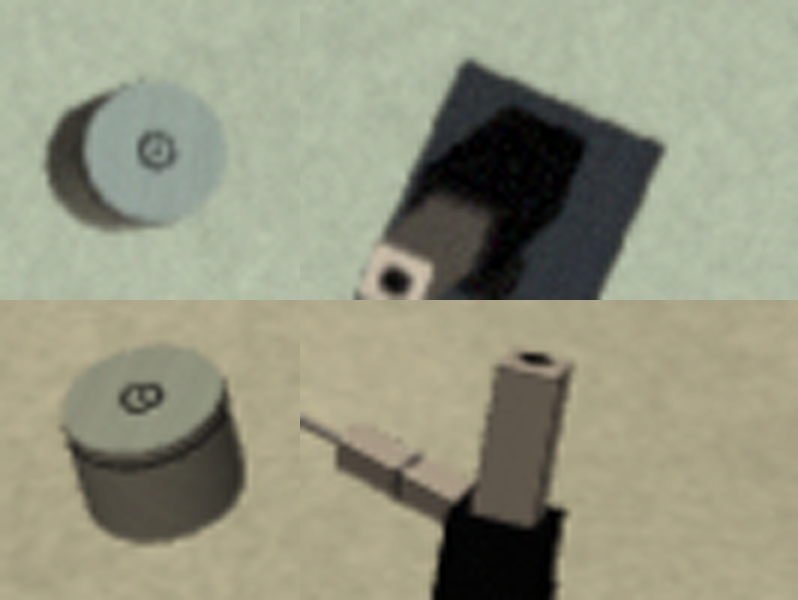

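The crop confirms both. The marked block's ring is at top (500.0,213.2) and scene (143.5,296.3). The probe's handle end is at top (232.0,252.8) and scene (429.3,219.8), standing 50 mm clear of the tube.

```bash
cat > h.py <<'E'
import numpy as np,cv2
from plant import manip
from scipy.spatial.transform import Rotation as R
def ray(n,uv,cal=None):
    c=cal or manip.calibration(n);T=c["world_to_cam"];Rm=T[:3,:3];o=-Rm.T@T[:3,3]
    d=Rm.T@np.linalg.inv(c["mtx"])@[uv[0],uv[1],1];return o,d/np.linalg.norm(d)
def onz(n,uv,z,cal=None):
    o,d=ray(n,uv,cal);return o+d*(z-o[2])/d[2]
def tri(rs):
    A=0;b=0
    for o,d in rs:
        P=np.eye(3)-np.outer(d,d);A=A+P;b=b+P@o
    x=np.linalg.solve(A,b);return x,[round(float(np.linalg.norm(np.cross(x-o,d)))*1000,1) for o,d in rs]
def proj(n,p,cal=None):
    c=cal or manip.calibration(n);q=c["world_to_cam"][:3,:3]@p+c["world_to_cam"][:3,3];q=c["mtx"]@q;return q[:2]/q[2]
def rows(p,q):
    "shift/turn in pendant units from present pose to TCP p, rot q(Rotation)"
    s=manip.observe();r=R.from_quat(s["ee_rot"])
    print("shift",np.round(r.inv().apply(np.array(p)-s["tcp_pos"])/.2,4),"turn",np.round((r.inv()*q).as_rotvec()/(np.pi/4),4))
E
python3 - <<'E'
from h import *
np.set_printoptions(precision=4,suppress=True)
print("block",tri([ray("top",(499.8,213)),ray("scene",(143.3,296.1))]),onz("top",(499.8,213),.04),onz("scene",(143.3,296.1),.04))
print("ptop",tri([ray("top",(232,252.7)),ray("scene",(429.1,219.6))]))
P=[onz("top",c,.008) for c in [(244,216.3),(276.5,230.3),(258,271),(225.5,256)]]
for p in P: print(p)
print([np.linalg.norm(P[i]-P[(i+1)%4]) for i in range(4)],sum(P)/4)
print("pan",tri([ray("top",(387,205.3)),ray("scene",(268.8,289.2))]),onz("top",(387,205.3),.068),onz("scene",(268.8,289.2),.068))
# refine pan via ellipse fit of the engraved circle / contour
for n,box in(("top",(350,170,425,240)),("scene",(232,262,306,318))):
    g=cv2.cvtColor(cv2.imread(f"pics/{n}0.png"),cv2.COLOR_BGR2GRAY)[box[1]:box[3],box[0]:box[2]]
    e=cv2.Canny(cv2.resize(g,None,fx=4,fy=4,interpolation=cv2.INTER_CUBIC),30,80)
    for c in cv2.findContours(e,cv2.RETR_LIST,cv2.CHAIN_APPROX_NONE)[0]:
        if len(c)>150:
            E=cv2.fitEllipse(c);u=(box[0]+E[0][0]/4-.4,box[1]+E[0][1]/4-.4);print(n,u,np.array(E[1])/4,onz(n,u,.068))
E
```

```text
block (array([ 0.5475, -0.266 ,  0.0364]), [0.7, 0.7]) [ 0.5472 -0.2653  0.04  ] [ 0.5516 -0.2637  0.04  ]
ptop (array([0.4732, 0.2744, 0.1441]), [0.9, 0.9])
[0.5549 0.2761 0.008 ]
[0.523  0.2059 0.008 ]
[0.4359 0.2471 0.008 ]
[0.4696 0.317  0.008 ]
[np.float64(0.07705847514729958), np.float64(0.09640613204055735), np.float64(0.0776090698957976), np.float64(0.09463943514608245)] [0.4959 0.2615 0.008 ]
pan (array([ 0.5654, -0.0261,  0.0628]), [0.8, 0.8]) [ 0.5648 -0.0261  0.068 ] [ 0.5712 -0.0245  0.068 ]
top (352.0361834526062, 227.92678985595703) [ 0.5713 19.2066] [0.5202 0.046  0.068 ]
top (351.88131246566775, 219.70273361206054) [ 0.8052 18.0996] [0.5369 0.0459 0.068 ]
top (388.32104263305666, 204.8395782470703) [23.1604 25.2801] [ 0.5657 -0.0288  0.068 ]
top (387.1935440063477, 204.8136344909668) [28.3144 28.766 ] [ 0.5658 -0.0265  0.068 ]
scene (268.43907318115237, 289.6713386535645) [43.3243 64.7311] [ 0.5724 -0.0251  0.068 ]
scene (268.0429054260254, 288.52979431152346) [19.4434 30.4705] [ 0.5693 -0.026   0.068 ]
scene (268.423055267334, 288.43768272399905) [22.1472 32.4276] [ 0.5691 -0.0253  0.068 ]
scene (266.2353797912598, 297.21450958251955) [32.0707 40.2632] [ 0.5922 -0.0278  0.068 ]
```

```bash
A='{"x":-0.76,"y":-0.71}'; true
python3 -m pendant '[{"x":-0.76,"y":-0.71},{"x":-0.76,"y":-0.71},{"x":-0.76,"y":-0.71},{"x":-0.76,"y":-0.71},{"x":-0.76,"y":-0.71}]' 1
python3 -m pendant '[{"x":-0.76,"y":-0.71},{"x":-0.76,"y":-0.71},{"x":-0.76,"y":-0.71},{"x":-0.76,"y":-0.71},{"x":-0.76,"y":-0.71}]'
python3 -m pendant '[{"x":-0.76,"y":-0.71},{"x":-0.76,"y":-0.71},{"x":-0.76,"y":-0.71},{"x":-0.76,"y":-0.71},{"x":-0.76,"y":-0.71}]'
python3 - <<'E'
from h import *
print(manip.observe()["joint_pos"]); rows((.47,-.265,.23),R.from_quat([.2279,.9737,0,0]))
E
```

```text
[1.00071184e+00 3.77996195e-01 7.97684620e-02 1.27441119e+00
 2.77285408e-05 1.46049412e+00]
shift [-2.6943 -3.0166  0.0072] turn [-0.0023 -0.0003  0.0001]validation failed for argument at $[0]...
validation failed for argument at $[0]...
validation failed for argument at $[0]...
```

```bash
python3 -m pendant '[{"x":-0.76,"y":-0.71,"z":0,"ax":0,"ay":0,"az":0},{"x":-0.76,"y":-0.71,"z":0,"ax":0,"ay":0,"az":0},{"x":-0.76,"y":-0.71,"z":0,"ax":0,"ay":0,"az":0},{"x":-0.76,"y":-0.71,"z":0,"ax":0,"ay":0,"az":0},{"x":-0.76,"y":-0.71,"z":0,"ax":0,"ay":0,"az":0}]' 1
python3 -m pendant --help | head -20
```

```text
time_s: 0.6
tcp_pos: [0.3289, 0.3164, 0.231]
ee_rot: [0.231, 0.973, -0.001, -0.0]
contact_force: [-0.5, -0.5, 0.2]
grip_width: 0.0854
grip_force: 0.0invalid input: not JSON, or not a number
```

```bash
python3 -m pendant '[{"x":-0.76,"y":-0.71,"z":0,"ax":0,"ay":0,"az":0},{"x":-0.76,"y":-0.71,"z":0,"ax":0,"ay":0,"az":0},{"x":-0.76,"y":-0.71,"z":0,"ax":0,"ay":0,"az":0},{"x":-0.76,"y":-0.71,"z":0,"ax":0,"ay":0,"az":0},{"x":-0.76,"y":-0.71,"z":0,"ax":0,"ay":0,"az":0}]'
python3 -m pendant '[{"x":-0.7,"y":-0.71,"z":0,"ax":0,"ay":0,"az":0},{"x":-0.7,"y":-0.71,"z":0,"ax":0,"ay":0,"az":0},{"x":-0.7,"y":-0.71,"z":0,"ax":0,"ay":0,"az":0},{"x":-0.7,"y":-0.71,"z":0,"ax":0,"ay":0,"az":0},{"x":-0.7,"y":-0.71,"z":0,"ax":0,"ay":0,"az":0}]'
python3 - <<'E'
from h import *
s=manip.observe();print(s["joint_pos"]); rows((.53,-.265,.21),R.from_quat([.2279,.9737,0,0]))
cv2.imwrite("pics/w1.png",manip.snapshot("wrist"))
c=manip.calibration("wrist");print(c["mtx"]);T=c["world_to_cam"];print(-T[:3,:3].T@T[:3,3],T[2,:3])
for n,p in(("block",(.5495,-.265,.04)),("pan",(.567,-.0255,.068))):print(n,proj("wrist",np.array(p)))
E
```

```text
time_s: 1.1
tcp_pos: [0.4031, 0.1224, 0.2312]
ee_rot: [0.231, 0.973, -0.0, 0.0]
contact_force: [0.1, 0.5, 1.0]
grip_width: 0.0852
grip_force: 0.0
time_s: 1.6
tcp_pos: [0.4663, -0.0674, 0.2309]
ee_rot: [0.231, 0.973, -0.001, 0.001]
contact_force: [-0.2, 0.2, 0.9]
grip_width: 0.0849
grip_force: 0.0
[-2.77635963e-01  1.65887884e-01 -2.04482860e-01  1.19875783e+00
 -9.50231941e-04  1.88222472e-01]
shift [-0.7284 -0.7396  0.1063] turn [-0.0008  0.0023 -0.0077]
[[412.09775876   0.         315.98742771]
 [  0.         412.09775876 239.6973169 ]
 [  0.           0.           1.        ]]
[ 0.40165491 -0.0330429   0.3748068 ] [ 0.24678438 -0.12294354 -0.96124001]
block [165.28847407 383.04808366]
pan [415.16795986 306.53130395]
```

View pics/w1.png

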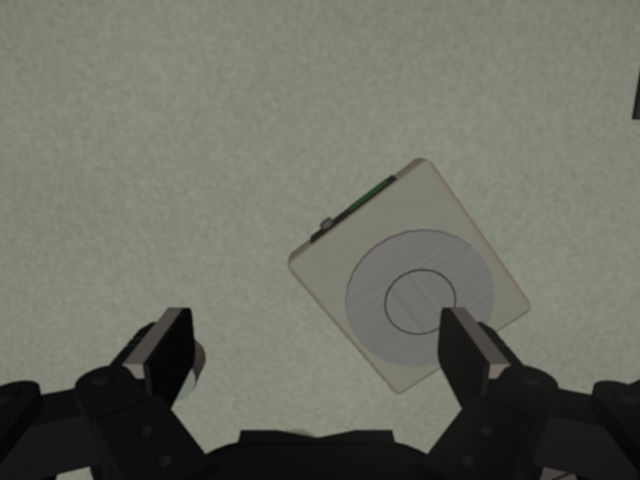

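The engraved pan circle is centred at about (420.5,301.5) in this wrist view. The block is hidden behind the left finger, at about (185,375).

```bash
python3 -m pendant '[{"x":-0.68,"y":-0.74,"z":0,"ax":0,"ay":0,"az":0},{"x":-0.68,"y":-0.74,"z":0,"ax":0,"ay":0,"az":0},{"x":-0.68,"y":-0.74,"z":0,"ax":0,"ay":0,"az":0},{"x":-0.68,"y":-0.74,"z":0,"ax":0,"ay":0,"az":0},{"x":-0.68,"y":-0.74,"z":0,"ax":0,"ay":0,"az":0},{"x":-0.68,"y":-0.74,"z":0,"ax":0,"ay":0,"az":0},{"x":-0.68,"y":-0.74,"z":0,"ax":0,"ay":0,"az":0}]'
python3 - <<'E'
from h import *
s=manip.observe();print(s["joint_pos"])
cal=manip.calibration("wrist");im=manip.snapshot("wrist");cv2.imwrite("pics/w2.png",im)
import pickle;pickle.dump(cal,open("w2.pkl","wb"))
print(proj("wrist",np.array((.5495,-.265,.04)),cal),proj("wrist",np.array((.567,-.0255,.068)),cal))
E
```

```text
time_s: 2.35
tcp_pos: [0.5202, -0.254, 0.2311]
ee_rot: [0.227, 0.974, 0.001, -0.001]
contact_force: [0.1, 0.7, -0.1]
grip_width: 0.0854
grip_force: 0.0
[-5.64164813e-01  3.86900045e-01  9.45721971e-02  1.27995472e+00
  8.37748445e-04 -1.06744298e-01]
[319.22511214 246.5445171 ] [626.85951021 138.73028517]
```

View pics/w2.png

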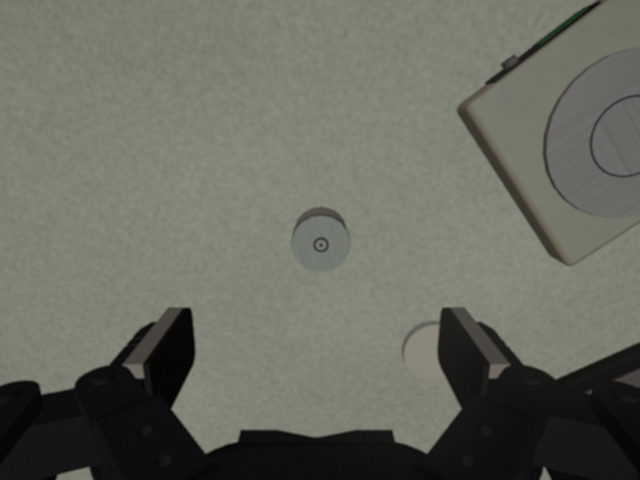

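Run:
```python
from h import *
import pickle;cal=pickle.load(open("w2.pkl","rb"))
np.set_printoptions(precision=4,suppress=True)
b=onz("wrist",(321,244.5),.04,cal);print("block wrist",b)
print(tri([ray("wrist",(321,244.5),cal),ray("top",(499.8,213)),ray("scene",(143.3,296.1))]))
print("pan w2",onz("wrist",(632,141),.068,cal)) 
# pan in w1: use pose then = approx translate of cal
T=cal["world_to_cam"].copy(); o1=np.array([.40165491,-.0330429,.3748068]);c1=dict(cal);T[:3,3]=-T[:3,:3]@o1;c1["world_to_cam"]=T
print("pan w1",onz("wrist",(420.5,301.5),.068,c1))
print("dish",onz("top",(469,143),.014))
q=R.from_quat([.2279,.9737,0,0]);p=(.549,-.265,.1);print(q.as_matrix());rows(p,q)
```

```text
block wrist [ 0.5485 -0.2629  0.04  ]
(array([ 0.5485, -0.2646,  0.038 ]), [1.7, 1.8, 0.7])
pan w2 [ 0.5702 -0.0226  0.068 ]
pan w1 [ 0.5645 -0.0187  0.068 ]
dish [ 0.7037 -0.2154  0.014 ]
[[-0.8961  0.4438  0.    ]
 [ 0.4438  0.8961  0.    ]
 [ 0.      0.     -1.    ]]
shift [-0.1542  0.0137  0.6565] turn [ 0.0009 -0.0012  0.0034]
```

```bash
python3 -m pendant '[{"x":-0.15,"y":0.01,"z":0.65,"ax":0,"ay":0,"az":0},{"x":-0.15,"y":0.01,"z":0.65,"ax":0,"ay":0,"az":0},{"x":-0.15,"y":0.01,"z":0.65,"ax":0,"ay":0,"az":0},{"x":-0.15,"y":0.01,"z":0.65,"ax":0,"ay":0,"az":0},{"x":-0.15,"y":0.01,"z":0.65,"ax":0,"ay":0,"az":0},{"x":-0.15,"y":0.01,"z":0.65,"ax":0,"ay":0,"az":0}]'
python3 - <<'E'
from h import *
cal=manip.calibration("wrist");im=manip.snapshot("wrist")
u=proj("wrist",np.array((.5485,-.264,.04)),cal);print(u)
x,y=int(u[0])-60,int(u[1])-60
c=im[y:y+120,x:x+120];print(c.shape);cv2.imwrite("pics/w3.png",im)
g=cv2.cvtColor(c,cv2.COLOR_BGR2GRAY)
n,l,st,ce=cv2.connectedComponentsWithStats((g<70).astype('uint8'))
for s,e in zip(st[1:],ce[1:]):
    if s[4]>10: print(s,e+[x,y],onz("wrist",e+[x,y],.04,cal), onz("wrist",(x+s[0]+s[2]/2-.5,y+s[1]+s[3]/2-.5),.04,cal))
E
```

```text
time_s: 3.0
tcp_pos: [0.5493, -0.268, 0.1042]
ee_rot: [0.227, 0.974, -0.001, 0.002]
contact_force: [-0.9, -0.8, 0.8]
grip_width: 0.0859
grip_force: 0.0
[321.87545582 254.93875361]
(120, 120, 3)
[ 24  11  76  21 199] [328.81909548 211.41708543] [ 0.52888231 -0.25041812  0.04      ] [ 0.52913759 -0.2541657   0.04      ]
[ 51  49  24  23 156] [323.07051282 253.82051282] [ 0.54821969 -0.26315677  0.04      ] [ 0.54841074 -0.2629964   0.04      ]
[61 59  4  4 14] [323.28571429 254.5       ] [ 0.54861139 -0.26322091  0.04      ] [ 0.54866179 -0.26311891  0.04      ]
```

View pics/w3.png

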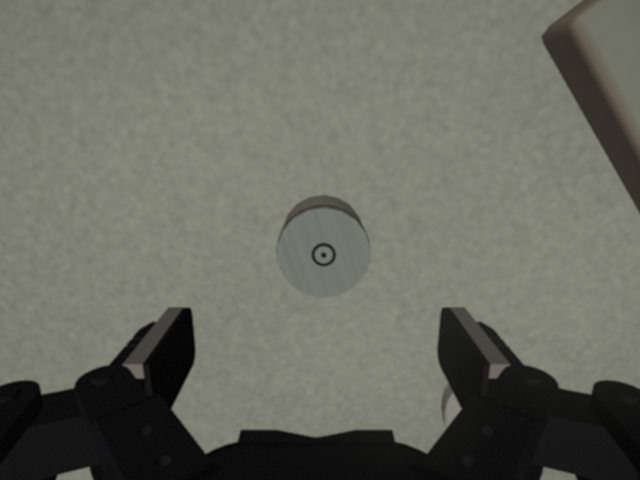

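```bash
python3 -m pendant '[{"x":0.01,"y":0.015,"z":0.25,"ax":0,"ay":0,"az":0},{"x":0.01,"y":0.015,"z":0.43,"ax":0,"ay":0,"az":0},{"x":0.01,"y":0.015,"z":0.445,"ax":0,"ay":0,"az":0},{"x":0.01,"y":0.015,"z":0.445,"ax":0,"ay":0,"az":0},{"x":0.01,"y":0.015,"z":0.445,"ax":0,"ay":0,"az":0}]'
python3 - <<'E'
from h import *
rows((.5485,-.2635,.011),R.from_quat([.2279,.9737,0,0]))
E
```

```text
time_s: 3.55
tcp_pos: [0.5496, -0.2657, 0.0153]
ee_rot: [0.228, 0.974, -0.001, 0.002]
contact_force: [0.8, -0.4, 0.8]
grip_width: 0.0856
grip_force: 0.0
shift [0.0098 0.0075 0.0213] turn [-0.0005  0.0061 -0.0001]
```

Close the gripper with a small correction, then lift.

```bash
python3 -m pendant '[{"x":0.01,"y":0.0075,"z":0.01,"ax":0,"ay":0,"az":0},{"x":0.01,"y":0.0075,"z":0.01,"ax":0,"ay":0,"az":0}]'
python3 -m pendant '[{"x":0,"y":0,"z":0,"ax":0,"ay":0,"az":0},{"x":0,"y":0,"z":0,"ax":0,"ay":0,"az":0},{"x":0,"y":0,"z":0,"ax":0,"ay":0,"az":0},{"x":0,"y":0,"z":0,"ax":0,"ay":0,"az":0},{"x":0,"y":0,"z":0,"ax":0,"ay":0,"az":0},{"x":0,"y":0,"z":0,"ax":0,"ay":0,"az":0},{"x":0,"y":0,"z":0,"ax":0,"ay":0,"az":0},{"x":0,"y":0,"z":0,"ax":0,"ay":0,"az":0}]' 0
python3 -m pendant '[{"x":0,"y":0,"z":-0.2,"ax":0,"ay":0,"az":0},{"x":0,"y":0,"z":-0.4,"ax":0,"ay":0,"az":0},{"x":0,"y":0,"z":-0.6,"ax":0,"ay":0,"az":0},{"x":0,"y":0,"z":-0.65,"ax":0,"ay":0,"az":0},{"x":0,"y":0,"z":-0.65,"ax":0,"ay":0,"az":0},{"x":0,"y":0,"z":-0.65,"ax":0,"ay":0,"az":0}]'
python3 - <<'E'
from h import *
s=manip.observe();q=R.from_quat(s["ee_rot"])
cal=manip.calibration("wrist");im=manip.snapshot("wrist");cv2.imwrite("pics/w4.png",im)
print(s["tcp_pos"],proj("wrist",s["tcp_pos"]-q.apply([0,0,.03]),cal))
rows((.565,-.0225,.16),R.from_quat([.2279,.9737,0,0]))
E
```

```text
time_s: 3.75
tcp_pos: [0.5474, -0.2626, 0.0119]
ee_rot: [0.228, 0.974, -0.0, 0.001]
contact_force: [-0.6, -0.1, -1.1]
grip_width: 0.0852
grip_force: 0.0
time_s: 4.55
tcp_pos: [0.5468, -0.2625, 0.0109]
ee_rot: [0.228, 0.974, -0.0, 0.001]
contact_force: [-1.6, -0.5, 6.2]
grip_width: 0.0484
grip_force: 62.4
time_s: 5.15
tcp_pos: [0.5453, -0.2615, 0.1381]
ee_rot: [0.228, 0.974, 0.001, -0.002]
contact_force: [-0.1, -0.6, -2.7]
grip_width: 0.0485
grip_force: 62.8
[ 0.54529478 -0.26145508  0.13808636] [315.60970795 356.78960037]
shift [ 0.4398  1.1144 -0.1098] turn [ 0.0007 -0.0061  0.    ]
```

```bash
python3 -m pendant '[{"x":0.3,"y":0.55,"z":-0.36,"ax":0,"ay":0,"az":0},{"x":0.3,"y":0.55,"z":-0.36,"ax":0,"ay":0,"az":0},{"x":0.3,"y":0.55,"z":-0.36,"ax":0,"ay":0,"az":0}]'
python3 -m pendant '[{"x":0.3,"y":0.53,"z":0,"ax":0,"ay":0,"az":0},{"x":0.3,"y":0.53,"z":0,"ax":0,"ay":0,"az":0},{"x":0.3,"y":0.53,"z":0,"ax":0,"ay":0,"az":0},{"x":0.3,"y":0.53,"z":0,"ax":0,"ay":0,"az":0},{"x":0.3,"y":0.53,"z":0,"ax":0,"ay":0,"az":0},{"x":0.3,"y":0.53,"z":0,"ax":0,"ay":0,"az":0},{"x":0.3,"y":0.53,"z":0,"ax":0,"ay":0,"az":0}]'
python3 - <<'E'
from h import *
cal=manip.calibration("wrist");im=manip.snapshot("wrist");cv2.imwrite("pics/w5.png",im)
import pickle;pickle.dump(cal,open("w5.pkl","wb"))
print(proj("wrist",np.array((.567,-.024,.068)),cal))
E
```

```text
time_s: 5.5
tcp_pos: [0.5397, -0.135, 0.2103]
ee_rot: [0.228, 0.974, 0.001, -0.003]
contact_force: [0.3, -0.1, -1.6]
grip_width: 0.0485
grip_force: 63.0
time_s: 6.2
tcp_pos: [0.5346, -0.0165, 0.2116]
ee_rot: [0.229, 0.973, -0.0, -0.001]
contact_force: [-0.9, 0.5, -1.8]
grip_width: 0.0484
grip_force: 63.2
[326.44321075 266.70111218]
```

View pics/w5.png

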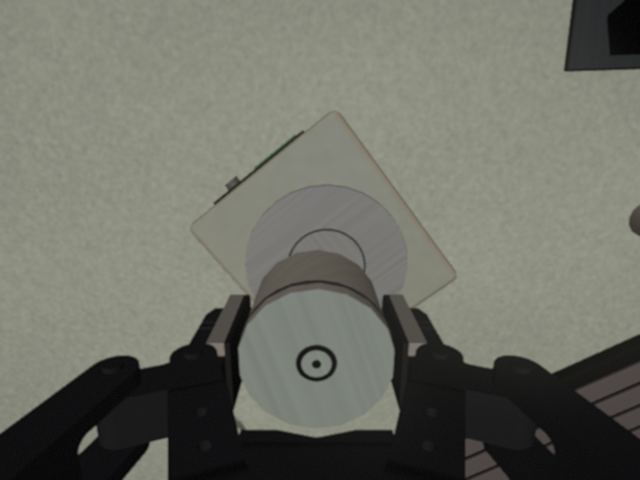

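Run:
```python
from h import *
import pickle;cal=pickle.load(open("w5.pkl","rb"))
from scipy.optimize import least_squares
a=np.linspace(0,2*np.pi,721)
def ext(xy,r):
    q=np.array([proj("wrist",np.array([xy[0]+r*np.cos(t),xy[1]+r*np.sin(t),.068]),cal) for t in a]);return [q[:,0].min(),q[:,0].max(),q[:,1].min()]
obs=np.array([246,407,184.5,289,365.5,229])
f=lambda v:np.array(ext(v,.06)+ext(v,.029))-obs
s=least_squares(f,[.567,-.024],diff_step=1e-3);print("pan",s.x,s.fun)
o=manip.observe();t=o["tcp_pos"];print(t)
b=onz("wrist",(316.3,363.5),t[2]+.029,cal);print("mark",b,b-t)
d=np.array([*s.x-b[:2],0])
q=R.from_quat(o["ee_rot"]);print("shift units",q.inv().apply(d)/.2)
```

```text
pan [ 0.56681724 -0.02357692] [-0.34946653  1.12987017  0.82230261 -1.36352278  0.5798335  -0.7395557 ]
[ 0.53468425 -0.01649504  0.21184681]
mark [ 0.53728588 -0.01761677  0.24084681] [ 0.00260164 -0.00112172  0.029     ]
shift units [-1.45472141e-01  3.90955426e-02 -9.45657022e-05]
```

```bash
python3 -m pendant '[{"x":-0.145,"y":0.035,"z":0.2,"ax":0,"ay":0,"az":0},{"x":-0.145,"y":0.035,"z":0.4,"ax":0,"ay":0,"az":0},{"x":-0.145,"y":0.035,"z":0.55,"ax":0,"ay":0,"az":0},{"x":-0.145,"y":0.035,"z":0.58,"ax":0,"ay":0,"az":0},{"x":-0.145,"y":0.035,"z":0.58,"ax":0,"ay":0,"az":0},{"x":-0.145,"y":0.035,"z":0.58,"ax":0,"ay":0,"az":0}]'
python3 - <<'E'
from h import *
rows((.5646,-.0227,.0775),R.from_quat([.2279,.9737,0,0]))
E
```

```text
time_s: 6.85
tcp_pos: [0.5651, -0.0225, 0.098]
ee_rot: [0.228, 0.974, 0.0, 0.001]
contact_force: [0.1, 0.0, -1.4]
grip_width: 0.0484
grip_force: 63.1
shift [ 0.0022 -0.0023  0.1027] turn [ 0.0012  0.0034 -0.0007]
```

```bash
python3 -m pendant '[{"x":0,"y":0,"z":0.05,"ax":0,"ay":0,"az":0},{"x":0,"y":0,"z":0.09,"ax":0,"ay":0,"az":0},{"x":0,"y":0,"z":0.1,"ax":0,"ay":0,"az":0},{"x":0,"y":0,"z":0.1,"ax":0,"ay":0,"az":0},{"x":0,"y":0,"z":0.1,"ax":0,"ay":0,"az":0},{"x":0,"y":0,"z":0.1,"ax":0,"ay":0,"az":0}]'
```

```text
time_s: 7.45
tcp_pos: [0.5638, -0.0219, 0.0766]
ee_rot: [0.228, 0.974, 0.0, 0.0]
contact_force: [-0.3, -0.1, -0.9]
grip_width: 0.0484
grip_force: 63.4
```

```bash
python3 -m pendant '[{"x":0,"y":0,"z":0.007,"ax":0,"ay":0,"az":0},{"x":0,"y":0,"z":0.007,"ax":0,"ay":0,"az":0},{"x":0,"y":0,"z":0.007,"ax":0,"ay":0,"az":0}]'
python3 -m pendant '[{"x":0,"y":0,"z":0,"ax":0,"ay":0,"az":0},{"x":0,"y":0,"z":0,"ax":0,"ay":0,"az":0},{"x":0,"y":0,"z":0,"ax":0,"ay":0,"az":0},{"x":0,"y":0,"z":0,"ax":0,"ay":0,"az":0},{"x":0,"y":0,"z":0,"ax":0,"ay":0,"az":0},{"x":0,"y":0,"z":0,"ax":0,"ay":0,"az":0},{"x":0,"y":0,"z":0,"ax":0,"ay":0,"az":0},{"x":0,"y":0,"z":0,"ax":0,"ay":0,"az":0}]' 1
python3 -m pendant '[{"x":0,"y":0,"z":-0.1,"ax":0,"ay":0,"az":0},{"x":0,"y":0,"z":-0.3,"ax":0,"ay":0,"az":0},{"x":0,"y":0,"z":-0.5,"ax":0,"ay":0,"az":0},{"x":0.1,"y":0,"z":-0.7,"ax":0,"ay":0,"az":0},{"x":0.15,"y":0,"z":-0.75,"ax":0,"ay":0,"az":0},{"x":0.15,"y":0,"z":-0.75,"ax":0,"ay":0,"az":0},{"x":0.15,"y":0,"z":-0.75,"ax":0,"ay":0,"az":0},{"x":0.15,"y":0,"z":-0.75,"ax":0,"ay":0,"az":0},{"x":0.15,"y":0,"z":-0.75,"ax":0,"ay":0,"az":0}]'
python3 - <<'E'
from h import *
import pickle
cal=manip.calibration("wrist");im=manip.snapshot("wrist");cv2.imwrite("pics/w6.png",im)
pickle.dump(cal,open("w6.pkl","wb"))
print(proj("wrist",np.array((.5668,-.0236,.1045)),cal),proj("wrist",np.array((.5668,-.0236,.0645)),cal))
E
```

```text
time_s: 7.75
tcp_pos: [0.5639, -0.0219, 0.075]
ee_rot: [0.228, 0.974, 0.0, 0.0]
contact_force: [-1.1, -0.0, -0.1]
grip_width: 0.0483
grip_force: 63.4
time_s: 8.55
tcp_pos: [0.5638, -0.0219, 0.0749]
ee_rot: [0.228, 0.974, 0.0, 0.0]
contact_force: [0.3, -0.7, -0.4]
grip_width: 0.0856
grip_force: 0.0
time_s: 9.45
tcp_pos: [0.5362, -0.0088, 0.223]
ee_rot: [0.228, 0.974, -0.0, -0.002]
contact_force: [0.4, -0.4, 0.3]
grip_width: 0.0853
grip_force: 0.0
[316.38376392 281.78770273] [316.39564452 262.63566065]
```

View pics/w6.png

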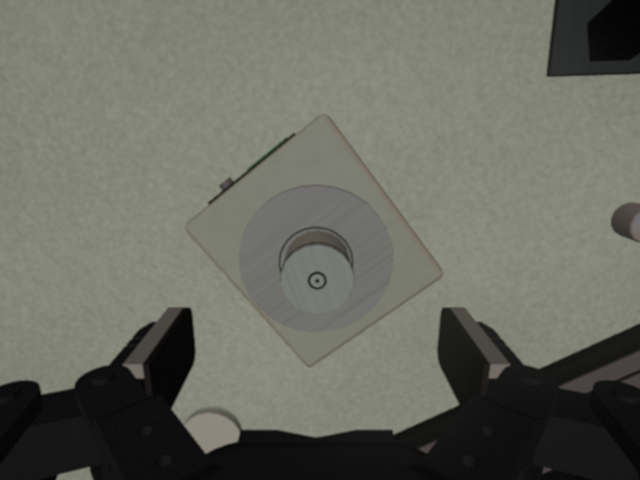

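The block is released and stands on the pan, mark up, with its ring at (317.2,280.7). The pan disc spans columns 239–392 and rows 185–332.

Run:
```python
from h import *
import pickle;cal=pickle.load(open("w6.pkl","rb"))
from scipy.optimize import least_squares
im=cv2.imread("pics/w6.png");g=cv2.cvtColor(im,cv2.COLOR_BGR2GRAY)
a=np.linspace(0,2*np.pi,181)
z=.0645
# edge-search along radial lines from projected circle: subpixel strongest gradient
c0=np.array([.5668,-.0236])
pts=[]
gs=cv2.GaussianBlur(cv2.cvtColor(im,cv2.COLOR_BGR2Lab)[:,:,2],(0,0),1).astype(float)
for t in a:
    rr=np.linspace(.054,.066,49)
    uv=np.array([proj("wrist",np.array([*(c0+r*np.array([np.cos(t),np.sin(t)])),z]),cal) for r in rr]).astype(np.float32)
    v=cv2.remap(gs.astype(np.float32),uv[:,0:1],uv[:,1:2],cv2.INTER_LINEAR).ravel()
    d=np.abs(np.gradient(v));i=d[2:-2].argmax()+2;pts.append(c0+rr[i]*np.array([np.cos(t),np.sin(t)]))
pts=np.array(pts)
s=least_squares(lambda v:np.linalg.norm(pts-v[:2],axis=1)-v[2],[*c0,.06],loss="soft_l1",f_scale=.0005);print("pan",s.x,np.median(abs(s.fun)))
x,y=300,263;n,l,st,ce=cv2.connectedComponentsWithStats((g[y:y+36,x:x+36]<75).astype('uint8'))
for q,e in zip(st[1:],ce[1:]):
    if q[4]>3:print(q,e+[x,y],onz("wrist",e+[x,y],z+.04,cal))
```

```text
pan [ 0.56593376 -0.02374083  0.05961071] 0.00039402470635750003
[ 8  9 18 17 94] [316.68085106 279.64893617] [ 0.56549181 -0.02272584  0.1045    ]
[16 16  3  3  7] [317.         280.28571429] [ 0.56600421 -0.02273683  0.1045    ]
```

Block is centred to about 1 mm. On to the probe.

```bash
python3 -m pendant '[{"x":0.445,"y":0.53,"z":-0.14,"ax":0,"ay":0,"az":0},{"x":0.445,"y":0.53,"z":-0.14,"ax":0,"ay":0,"az":0},{"x":0.445,"y":0.53,"z":-0.14,"ax":0,"ay":0,"az":0},{"x":0.445,"y":0.53,"z":-0.14,"ax":0,"ay":0,"az":0}]'
python3 -m pendant '[{"x":0.445,"y":0.53,"z":-0.14,"ax":0,"ay":0,"az":0},{"x":0.445,"y":0.53,"z":-0.14,"ax":0,"ay":0,"az":0},{"x":0.445,"y":0.53,"z":-0.14,"ax":0,"ay":0,"az":0},{"x":0.445,"y":0.53,"z":-0.14,"ax":0,"ay":0,"az":0},{"x":0.445,"y":0.53,"z":-0.14,"ax":0,"ay":0,"az":0},{"x":0.445,"y":0.53,"z":-0.14,"ax":0,"ay":0,"az":0},{"x":0.445,"y":0.53,"z":-0.14,"ax":0,"ay":0,"az":0}]'
python3 - <<'E'
from h import *
import pickle
print(manip.observe()["joint_pos"])
cal=manip.calibration("wrist");im=manip.snapshot("wrist");cv2.imwrite("pics/w7.png",im)
pickle.dump(cal,open("w7.pkl","wb"))
u=proj("wrist",np.array((.4745,.273,.147)),cal);print(u)
x=int(np.clip(u[0]-100,0,440));y=int(np.clip(u[1]-75,0,330));print(x,y)
cv2.imwrite("pics/w7c.png",np.clip(1.4*cv2.resize(im[y:y+150,x:x+200],None,fx=4,fy=4,interpolation=cv2.INTER_CUBIC),0,255).astype('uint8'))
E
```

```text
time_s: 9.9
tcp_pos: [0.5034, 0.1298, 0.2534]
ee_rot: [0.225, 0.974, 0.001, -0.0]
contact_force: [-0.5, 0.2, -0.5]
grip_width: 0.0856
grip_force: 0.0
time_s: 10.6
tcp_pos: [0.4718, 0.2589, 0.2803]
ee_rot: [0.229, 0.973, -0.0, -0.0]
contact_force: [0.6, -0.9, 0.3]
grip_width: 0.0853
grip_force: 0.0
[ 3.84126454e-01  2.94775662e-01  8.93832218e-02  1.36658071e+00
 -2.60546749e-04  8.46102118e-01]
[336.06796374 222.30200396]
236 147
```

View pics/w7c.png

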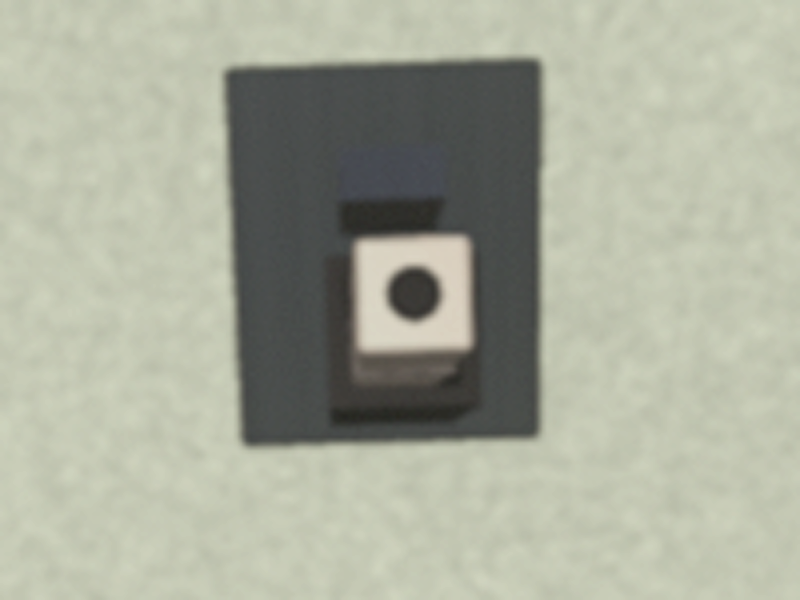

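```bash
cat > pr.py <<'E'
from h import *
import pickle;cal=pickle.load(open("w7.pkl","rb"))
np.set_printoptions(precision=4,suppress=True)
px=lambda a:(236+a[0]/4-.4,147+a[1]/4-.4)
P=[onz("wrist",px(c),.008,cal) for c in [(226,70),(541,60),(537,435),(243,443)]]
ctr=sum(P)/4
hx=(P[0]+P[1]-P[2]-P[3]); e=P[1]-P[0]+P[2]-P[3]
yaw1,yaw2=np.arctan2(hx[1],hx[0]),np.arctan2(e[1],e[0])
print("lens",[np.linalg.norm(P[i]-P[(i+1)%4]) for i in range(4)],"ctr",ctr,"yaw",yaw1,yaw2)
Q=[onz("wrist",px(c),.1475,cal) for c in [(355,236),(470,234),(473,351),(356,352)]]
print("handle sides",[np.linalg.norm(Q[i]-Q[(i+1)%4]) for i in range(4)],sum(Q)/4)
hx=Q[0]+Q[1]-Q[2]-Q[3];print("handle yaw",np.arctan2(hx[1],hx[0]))
print("top tri",tri([ray("wrist",px((413,293)),cal),ray("top",(232,252.7)),ray("scene",(429.1,219.6))]),onz("wrist",px((413,293)),.1475,cal))
E
python3 pr.py
```

```text
lens [np.float64(0.07856363007754374), np.float64(0.09829477924456091), np.float64(0.07814472678107283), np.float64(0.09810384107124234)] ctr [0.4951 0.2658 0.008 ] yaw 2.707392408545284 1.1388514880736058
handle sides [np.float64(0.01961502047310187), np.float64(0.020708026888825986), np.float64(0.020359211287800966), np.float64(0.020519906962683)] [0.4738 0.2755 0.1475]
handle yaw 2.711519560526041
top tri (array([0.4737, 0.2746, 0.1445]), [0.9, 1.4, 0.5]) [0.4737 0.2755 0.1475]
```

```bash
cat >> h.py <<'E'
yaw=-.433;tl=.35
hx=np.array([np.cos(yaw),np.sin(yaw),0]);hy=np.array([-np.sin(yaw),np.cos(yaw),0])
ax=-np.sin(tl)*hx+np.cos(tl)*np.array([0,0,1]);top=np.array([.4739,.2753,.1475])
grip=top-.023*ax;QG=R.from_matrix(np.c_[np.cross(hy,-ax),hy,-ax])
TG=grip-.019*ax
E
python3 - <<'E'
from h import *
print(TG); rows(TG+.08*ax,QG); rows(TG,QG)
E
```

```text
[0.48697259 0.2692571  0.10804635]
shift [0.0919 0.0762 0.4862] turn [-0.0074 -0.4462 -0.0363]
shift [-0.0454  0.0805  0.8619] turn [-0.0074 -0.4462 -0.0363]
```

```bash
python3 -m pendant '[{"x":0.09,"y":0.076,"z":0.1,"ax":-0.007,"ay":-0.15,"az":-0.036},{"x":0.09,"y":0.076,"z":0.2,"ax":-0.007,"ay":-0.3,"az":-0.036},{"x":0.09,"y":0.076,"z":0.4,"ax":-0.007,"ay":-0.446,"az":-0.036},{"x":0.092,"y":0.076,"z":0.486,"ax":-0.007,"ay":-0.446,"az":-0.036},{"x":0.092,"y":0.076,"z":0.486,"ax":-0.007,"ay":-0.446,"az":-0.036},{"x":0.092,"y":0.076,"z":0.486,"ax":-0.007,"ay":-0.446,"az":-0.036},{"x":0.092,"y":0.076,"z":0.486,"ax":-0.007,"ay":-0.446,"az":-0.036}]'
python3 - <<'E'
from h import *
rows(TG+.08*ax,QG);rows(TG,QG);print(manip.observe()["joint_pos"])
cal=manip.calibration("wrist");im=manip.snapshot("wrist");u=proj("wrist",top,cal);print(u)
g=cv2.cvtColor(im,cv2.COLOR_BGR2GRAY);x,y=int(u[0])-60,int(u[1])-60
n,l,st,ce=cv2.connectedComponentsWithStats((g[y:y+120,x:x+120]>125).astype('uint8'))
for q,e in zip(st[1:],ce[1:]):
    if q[4]>200:print(q+[x,y,0,0,0],e+[x,y])
cv2.imwrite("pics/w8.png",im)
E
```

```text
time_s: 11.35
tcp_pos: [0.4646, 0.2829, 0.1866]
ee_rot: [0.212, 0.961, -0.035, 0.172]
contact_force: [-0.0, 0.8, -0.1]
grip_width: 0.0855
grip_force: 0.0
shift [ 0.0123 -0.0151  0.0134] turn [ 0.0062  0.0041 -0.002 ]
shift [ 0.0136 -0.017   0.4134] turn [ 0.0062  0.0041 -0.002 ]
[ 0.59876214  0.19007809 -0.35018482  0.83922483 -0.29876984  1.00356796]
[308.95222959 269.41060489]
[  248   209   120   120 10319] [304.61159027 279.82217269]
```

```bash
python3 -m pendant '[{"x":0.013,"y":-0.016,"z":0.1,"ax":0.006,"ay":0.004,"az":0},{"x":0.013,"y":-0.016,"z":0.2,"ax":0.006,"ay":0.004,"az":0},{"x":0.013,"y":-0.016,"z":0.3,"ax":0.006,"ay":0.004,"az":0},{"x":0.013,"y":-0.016,"z":0.38,"ax":0.006,"ay":0.004,"az":0},{"x":0.013,"y":-0.016,"z":0.41,"ax":0.006,"ay":0.004,"az":0},{"x":0.013,"y":-0.016,"z":0.41,"ax":0.006,"ay":0.004,"az":0},{"x":0.013,"y":-0.016,"z":0.41,"ax":0.006,"ay":0.004,"az":0},{"x":0.013,"y":-0.016,"z":0.41,"ax":0.006,"ay":0.004,"az":0}]'
python3 - <<'E'
from h import *
rows(TG,QG)
E
```

```text
time_s: 12.2
tcp_pos: [0.4847, 0.2692, 0.1072]
ee_rot: [0.211, 0.962, -0.038, 0.169]
contact_force: [0.0, -0.5, 0.4]
grip_width: 0.0855
grip_force: 0.0
shift [-0.0111  0.0053 -0.0005] turn [-0.0022 -0.0019  0.0012]
```

```bash
python3 -m pendant '[{"x":-0.01,"y":0.005,"z":0,"ax":0,"ay":0,"az":0},{"x":-0.01,"y":0.005,"z":0,"ax":0,"ay":0,"az":0},{"x":-0.01,"y":0.005,"z":0,"ax":0,"ay":0,"az":0}]'
python3 -m pendant '[{"x":0,"y":0,"z":0,"ax":0,"ay":0,"az":0},{"x":0,"y":0,"z":0,"ax":0,"ay":0,"az":0},{"x":0,"y":0,"z":0,"ax":0,"ay":0,"az":0},{"x":0,"y":0,"z":0,"ax":0,"ay":0,"az":0},{"x":0,"y":0,"z":0,"ax":0,"ay":0,"az":0},{"x":0,"y":0,"z":0,"ax":0,"ay":0,"az":0},{"x":0,"y":0,"z":0,"ax":0,"ay":0,"az":0},{"x":0,"y":0,"z":0,"ax":0,"ay":0,"az":0},{"x":0,"y":0,"z":0,"ax":0,"ay":0,"az":0},{"x":0,"y":0,"z":0,"ax":0,"ay":0,"az":0}]' 0
python3 - <<'E'
from h import *
rows(TG,QG)
E
```

```text
time_s: 12.5
tcp_pos: [0.4861, 0.2689, 0.1069]
ee_rot: [0.211, 0.962, -0.039, 0.169]
contact_force: [0.2, 0.1, -0.5]
grip_width: 0.0854
grip_force: 0.0
time_s: 13.5
tcp_pos: [0.4859, 0.2688, 0.1065]
ee_rot: [0.211, 0.962, -0.039, 0.168]
contact_force: [0.4, 1.3, 0.2]
grip_width: 0.0193
grip_force: 59.5
shift [-0.0061  0.0043 -0.006 ] turn [-0.0042 -0.0036  0.002 ]
```

```bash
python3 -m pendant '[{"x":0,"y":0,"z":-0.07,"ax":0,"ay":0,"az":0},{"x":0,"y":0,"z":-0.14,"ax":0,"ay":0,"az":0},{"x":0,"y":0,"z":-0.21,"ax":0,"ay":0,"az":0},{"x":0,"y":0,"z":-0.28,"ax":0,"ay":0,"az":0},{"x":0,"y":0,"z":-0.35,"ax":0,"ay":0,"az":0},{"x":0,"y":0,"z":-0.42,"ax":0,"ay":0,"az":0},{"x":0,"y":0,"z":-0.49,"ax":0,"ay":0,"az":0},{"x":0,"y":0,"z":-0.56,"ax":0,"ay":0,"az":0},{"x":0,"y":0,"z":-0.63,"ax":0,"ay":0,"az":0},{"x":0,"y":0,"z":-0.7,"ax":0,"ay":0,"az":0},{"x":0,"y":0,"z":-0.75,"ax":0,"ay":0,"az":0},{"x":0,"y":0,"z":-0.75,"ax":0,"ay":0,"az":0}]'
python3 - <<'E'
from h import *
Q0=R.from_matrix(np.c_[-hx,hy,[0,0,-1]])
print(manip.observe()["joint_pos"]);rows((.5,.13,.28),Q0)
E
```

```text
time_s: 14.7
tcp_pos: [0.4402, 0.2911, 0.2488]
ee_rot: [0.211, 0.962, -0.038, 0.169]
contact_force: [1.0, -0.5, -0.7]
grip_width: 0.0194
grip_force: 60.4
[ 0.6415331   0.1420355  -0.2402739   1.01884386 -0.30577503  1.04728873]
shift [-0.6251 -0.6063  0.0624] turn [-0.0025  0.4436  0.0013]
```

```bash
python3 -m pendant '[{"x":-0.15,"y":-0.15,"z":0.02,"ax":0,"ay":0.1,"az":0},{"x":-0.3,"y":-0.3,"z":0.04,"ax":0,"ay":0.22,"az":0},{"x":-0.45,"y":-0.45,"z":0.06,"ax":0,"ay":0.34,"az":0},{"x":-0.625,"y":-0.606,"z":0.062,"ax":0,"ay":0.444,"az":0},{"x":-0.625,"y":-0.606,"z":0.062,"ax":0,"ay":0.444,"az":0},{"x":-0.625,"y":-0.606,"z":0.062,"ax":0,"ay":0.444,"az":0},{"x":-0.625,"y":-0.606,"z":0.062,"ax":0,"ay":0.444,"az":0}]'
python3 - <<'E'
from h import *
Q0=R.from_matrix(np.c_[-hx,hy,[0,0,-1]])
rows((.566,-.0228,.245),Q0)
E
```

```text
time_s: 15.4
tcp_pos: [0.4989, 0.13, 0.278]
ee_rot: [0.214, 0.977, -0.002, -0.002]
contact_force: [-0.7, 0.4, -1.4]
grip_width: 0.0192
grip_force: 60.4
shift [-0.6251 -0.5525  0.1658] turn [-0.0057 -0.0033  0.001 ]
```

```bash
python3 -m pendant '[{"x":-0.15,"y":-0.14,"z":0.03,"ax":0,"ay":0,"az":0},{"x":-0.3,"y":-0.27,"z":0.06,"ax":0,"ay":0,"az":0},{"x":-0.45,"y":-0.4,"z":0.1,"ax":0,"ay":0,"az":0},{"x":-0.625,"y":-0.5525,"z":0.15,"ax":-0.005,"ay":-0.003,"az":0},{"x":-0.625,"y":-0.5525,"z":0.165,"ax":-0.005,"ay":-0.003,"az":0},{"x":-0.625,"y":-0.5525,"z":0.165,"ax":-0.005,"ay":-0.003,"az":0},{"x":-0.625,"y":-0.5525,"z":0.165,"ax":-0.005,"ay":-0.003,"az":0},{"x":-0.625,"y":-0.5525,"z":0.165,"ax":-0.005,"ay":-0.003,"az":0}]'
python3 - <<'E'
from h import *
import pickle
Q0=R.from_matrix(np.c_[-hx,hy,[0,0,-1]])
rows((.566,-.0228,.245),Q0)
s=manip.observe();q=R.from_quat(s["ee_rot"])
cal=manip.calibration("wrist");im=manip.snapshot("wrist");sc=manip.snapshot("scene")
pickle.dump(cal,open("w9.pkl","wb"));cv2.imwrite("pics/w9.png",im);cv2.imwrite("pics/s9.png",sc)
tip=s["tcp_pos"]+q.apply([0,0,.098])
print("tip exp",tip,s["joint_pos"]);u=proj("wrist",tip,cal);v=proj("scene",tip);m=proj("wrist",np.array((.566,-.0228,.1045)),cal)
print(u,m,v,proj("scene",np.array((.566,-.0228,.1045))))
f=lambda im,c,k,w,h:np.clip(1.4*cv2.resize(im[int(c[1])-h//2:int(c[1])+h//2,int(c[0])-w//2:int(c[0])+w//2],None,fx=k,fy=k,interpolation=cv2.INTER_CUBIC),0,255).astype('uint8')
print(int(u[0])-50,int(u[1])-75,int(v[0])-50,int(v[1])-75)
M=np.hstack([f(im,u,4,100,150),f(sc,v,4,100,150)]);print(M.shape);cv2.imwrite("pics/m9.png",M)
E
```

```text
time_s: 16.2
tcp_pos: [0.5662, -0.0212, 0.2467]
ee_rot: [0.213, 0.977, 0.0, 0.001]
contact_force: [-0.1, 0.4, -0.1]
grip_width: 0.0192
grip_force: 60.4
shift [-0.0024 -0.0075  0.0083] turn [0.0005 0.0016 0.0043]
tip exp [ 0.56632278 -0.02125342  0.14865419] [-1.49433752e-01  3.55534040e-01  8.86743890e-02  1.30262025e+00
 -8.41443096e-06  2.80214009e-01]
[315.8381373  241.89642834] [313.69135853 224.9249495 ] [267.10729773 253.31499556] [268.29267445 272.23227547]
265 166 217 178
(600, 800, 3)
```

```bash
python3 -m pendant '[{"x":-0.002,"y":-0.007,"z":0.06,"ax":0,"ay":0,"az":0},{"x":-0.002,"y":-0.007,"z":0.12,"ax":0,"ay":0,"az":0},{"x":-0.002,"y":-0.007,"z":0.165,"ax":0,"ay":0,"az":0},{"x":-0.002,"y":-0.007,"z":0.165,"ax":0,"ay":0,"az":0},{"x":-0.002,"y":-0.007,"z":0.165,"ax":0,"ay":0,"az":0},{"x":-0.002,"y":-0.007,"z":0.165,"ax":0,"ay":0,"az":0}]'
python3 - <<'E'
from h import *
import pickle
s=manip.observe();q=R.from_quat(s["ee_rot"])
cal=manip.calibration("wrist");im=manip.snapshot("wrist");sc=manip.snapshot("scene")
pickle.dump(cal,open("w10.pkl","wb"));cv2.imwrite("pics/w10.png",im);cv2.imwrite("pics/s10.png",sc)
tip=s["tcp_pos"]+q.apply([0,0,.098])
print("tip exp",tip,s["ee_rot"]);u=proj("wrist",tip,cal);v=proj("scene",tip);m=proj("wrist",np.array((.566,-.0228,.1045)),cal)
print(u,m,v,proj("scene",np.array((.566,-.0228,.1045))))
f=lambda im,c,k,w,h:np.clip(1.4*cv2.resize(im[int(c[1])-h//2:int(c[1])+h//2,int(c[0])-w//2:int(c[0])+w//2],None,fx=k,fy=k,interpolation=cv2.INTER_CUBIC),0,255).astype('uint8')
print(int(u[0])-33,int(u[1])-50,int(v[0])-33,int(v[1])-60)
M=np.hstack([f(im,u,6,66,100),f(sc,v-[0,10],6,66,100)]);print(M.shape);cv2.imwrite("pics/m10.png",M)
E
```

```text
time_s: 16.9
tcp_pos: [0.5666, -0.0248, 0.2134]
ee_rot: [0.215, 0.977, -0.0, 0.001]
contact_force: [-0.2, -0.4, -0.7]
grip_width: 0.019
grip_force: 60.4
tip exp [ 0.56673606 -0.02486265  0.1153864 ] [ 2.14787088e-01  9.76660681e-01 -2.44288677e-05  6.47619929e-04]
[315.77297702 241.85911984] [318.23625568 234.71297165] [266.61032744 267.93121409] [268.29267445 272.23227547]
282 191 233 207
(600, 792, 3)
```

View pics/m10.png

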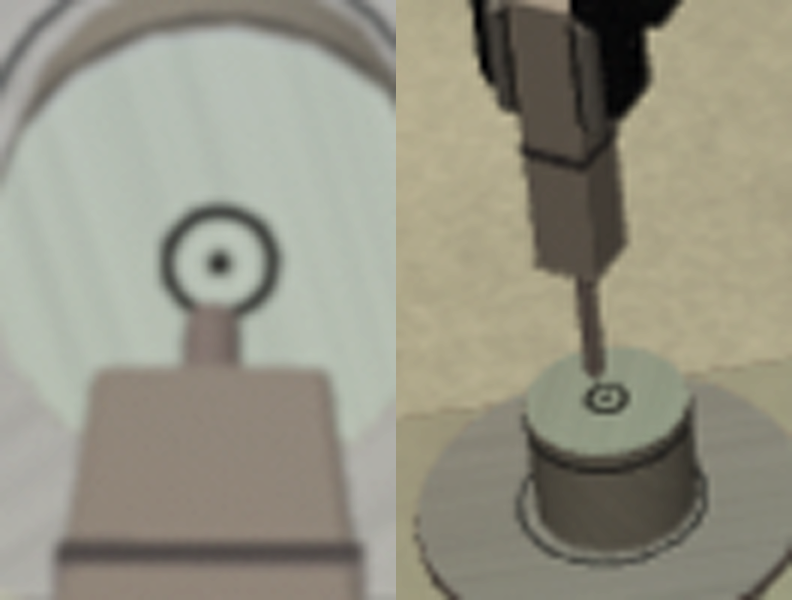

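Run:
```python
from h import *
import pickle;cal=pickle.load(open("w10.pkl","rb"))
np.set_printoptions(precision=4,suppress=True)
T=tri([ray("wrist",(317.3,241.4),cal),ray("scene",(265.6,269.6))]);M=tri([ray("wrist",(318.1,234.3),cal),ray("scene",(267.8,272.9))])
print("tip",T,"mark",M,M[0]-T[0])
s=manip.observe();q=R.from_quat(s["ee_rot"]);print("tool frame tip",q.inv().apply(T[0]-s["tcp_pos"]),"d units",q.inv().apply(M[0]-T[0])/.2)
# tilt: expected image columns along the ideal tool axis
w=lambda a:(282+a[0]/6-.4,191+a[1]/6-.4); S=lambda a:(233+(a[0]-396)/6-.4,207+a[1]/6-.4)
for l in (-.042,-.0,.03,.053,.098):
    p=s["tcp_pos"]+q.apply([0,0,l]);u=proj("wrist",p,cal);v=proj("scene",p)
    print(l,[(u[0]+.4-282)*6,(u[1]+.4-191)*6],[(v[0]+.4-233)*6+396,(v[1]+.4-207)*6])
```

```text
tip (array([ 0.5678, -0.0256,  0.1123]), [1.3, 1.3]) mark (array([ 0.5661, -0.0234,  0.103 ]), [0.4, 0.4]) [-0.0017  0.0022 -0.0093]
tool frame tip [-0.001  -0.0003  0.1014] d units [0.0122 0.0065 0.0464]
-0.042 [np.float64(204.5203863598041), np.float64(1141.576042788388)] [np.float64(557.4891038724741), np.float64(-20.73104098037129)]
-0.0 [np.float64(205.14206896867825), np.float64(743.3984282881416)] [np.float64(570.9396892311568), np.float64(102.71236900776665)]
0.03 [np.float64(205.42143005329058), np.float64(564.4721905788866)] [np.float64(580.1397364267083), np.float64(187.14625553282627)]
0.053 [np.float64(205.58332691640885), np.float64(460.77987904980205)] [np.float64(586.9758237312166), np.float64(249.88478365943888)]
0.098 [np.float64(205.81791020415972), np.float64(310.53309301304864)] [np.float64(599.8356200976074), np.float64(367.90619855611897)]
```

Run:
```python
from h import *
import pickle;cal=pickle.load(open("w10.pkl","rb"))
from scipy.optimize import least_squares
np.set_printoptions(precision=4,suppress=True)
w=lambda a:np.array((282+a[0]/6-.4,191+a[1]/6-.4)); S=lambda a:np.array((233+(a[0]-396)/6-.4,207+a[1]/6-.4))
s=manip.observe();q=R.from_quat(s["ee_rot"]);t=s["tcp_pos"];sc=manip.calibration("scene")
c=.01
# probe-frame points: origin grasp-ish; z toward tip. tool axes: x=-hx,y=hy
obs=[("w",(0,0,0),w((214,305))),("w",(c,-c,-.045),w((93,372))),("w",(c,c,-.045),w((332,372))),
("s",(0,0,0),S((594,378))),("s",(-c,-c,-.045),S((535,265))),("s",(-c,c,-.045),S((583,280))),("s",(c,c,-.045),S((626,243)))]
def f(v):
    dx,dy,L,rx,ry,rz,bx,by,mx,my=v;o=[]
    r=R.from_rotvec([rx,ry,rz])
    for n,p,u in obs:
        P=t+q.apply(np.array([dx,dy,L])+r.apply(p))
        o+=list((proj("wrist",P,cal) if n=="w" else proj("",P,sc)+[bx,by])-u)
    m=np.array([mx,my,.1045])
    o+=list(proj("",m,cal)-w((219,262)))+list(proj("",m,sc)+[bx,by]-S((607,398)))
    return np.array(o+[rx/.02*.3,ry/.02*.3,rz/.02*.3,(L-.098)/.002*.3,bx/2*.3,by/2*.3])
r=least_squares(f,[0,0,.098,0,0,0,0,0,.566,-.023],x_scale=[1e-3]*3+[.01]*3+[1,1,1e-3,1e-3]);print(r.x);print(r.fun)
J=r.jac;print("sd",np.sqrt(np.diag(np.linalg.inv(J.T@J)))*.4)
tip=t+q.apply(r.x[:3]);print("tip",tip,"to mark units",q.inv().apply(np.array([*r.x[8:],.1045])-tip)/.2)
```

```text
[ 0.0005  0.0008  0.0971 -0.0091  0.0464  0.0129 -1.2499  0.7508  0.5657
 -0.0226]
[-0.0017  0.5738 -0.2568 -0.4935  0.0905  0.1069  0.2233 -1.3819 -0.744
  0.5644  1.3627  0.9086 -0.2033 -0.0424  0.1966 -0.0922 -0.6106 -0.0656
 -0.1365  0.6956  0.1928 -0.1407 -0.1875  0.1126]
sd [0.0003 0.0002 0.0008 0.0059 0.0057 0.0117 0.1979 0.3796 0.0003 0.0002]
tip [ 0.5669 -0.0239  0.1166] to mark units [0.0083 0.0034 0.0604]
```

Run:
```python
from h import *
import pickle;cal=pickle.load(open("w10.pkl","rb"))
from scipy.optimize import least_squares
np.set_printoptions(precision=4,suppress=True)
w=lambda a:np.array((282+a[0]/6-.4,191+a[1]/6-.4)); S=lambda a:np.array((233+(a[0]-396)/6-.4,207+a[1]/6-.4))
s=manip.observe();q=R.from_quat(s["ee_rot"]);t=s["tcp_pos"];sc=manip.calibration("scene")
c=.01
def sil(P,cc):  # lowest/uppermost silhouette pixel handled through sphere centre +- r*f/Z
    z=(cc["world_to_cam"][:3,:3]@P+cc["world_to_cam"][:3,3])[2];return cc["mtx"][0,0]*.003/z
obs=[("w",(0,0,-.003),w((214,305)),-1),("w",(c,-c,-.045),w((93,372)),0),("w",(c,c,-.045),w((332,372)),0),
("s",(0,0,-.003),S((594,378)),1),("s",(-c,-c,-.045),S((535,265)),0),("s",(-c,c,-.045),S((583,280)),0),("s",(c,c,-.045),S((626,243)),0)]
def f(v):
    dx,dy,L,rx,ry,rz,bx,by,mx,my=v;o=[]
    r=R.from_rotvec([rx,ry,rz])
    for n,p,u,k in obs:
        P=t+q.apply(np.array([dx,dy,L])+r.apply(p));cc=cal if n=="w" else sc
        o+=list(proj("",P,cc)+[0,k*sil(P,cc)]+([bx,by] if n=="s" else [0,0])-u)
    m=np.array([mx,my,.1045])
    o+=list(proj("",m,cal)-w((219,262)))+list(proj("",m,sc)+[bx,by]-S((607,398)))
    return np.array(o+[rx/.02*.3,ry/.02*.3,rz/.02*.3,(L-.098)/.002*.3,bx/2*.3,by/2*.3])
r=least_squares(f,[0,0,.098,0,0,0,0,0,.566,-.023],x_scale=[1e-3]*3+[.01]*3+[1,1,1e-3,1e-3]);print(r.x);print(r.fun)
tip=t+q.apply(r.x[:3]);print("tip",tip,"to mark units",q.inv().apply(np.array([*r.x[8:],.1045])-tip)/.2)
```

```text
[-0.0014  0.0009  0.0968 -0.011   0.0071  0.0127 -1.0819  0.6776  0.5657
 -0.0227]
[ 0.0649  0.1538 -0.2629 -0.3432  0.0719  0.2693 -0.2572 -0.5312 -0.6522
  0.2032  1.4589  0.5254 -0.0627 -0.0795  0.1565 -0.0511 -0.4624 -0.1332
 -0.1643  0.1061  0.1899 -0.1871 -0.1623  0.1016]
tip [ 0.5686 -0.0247  0.1169] to mark units [0.0175 0.003  0.0619]
```

```bash
python3 -m pendant '[{"x":0.0175,"y":0.003,"z":0.03,"ax":0,"ay":0,"az":0},{"x":0.0175,"y":0.003,"z":0.03,"ax":0,"ay":0,"az":0},{"x":0.0175,"y":0.003,"z":0.03,"ax":0,"ay":0,"az":0},{"x":0.0175,"y":0.003,"z":0.03,"ax":0,"ay":0,"az":0},{"x":0.0175,"y":0.003,"z":0.03,"ax":0,"ay":0,"az":0}]'
python3 - <<'E'
from h import *
import pickle
s=manip.observe();q=R.from_quat(s["ee_rot"]);t=s["tcp_pos"]
cal=manip.calibration("wrist");im=manip.snapshot("wrist");cv2.imwrite("pics/w11.png",im);pickle.dump(cal,open("w11.pkl","wb"))
tip=t+q.apply([-.0014,.0009,.0968]);u=proj("",tip,cal);m=proj("",np.array([.5657,-.0227,.1045]),cal);print(tip,"tip px",u,"mark px",m)
g=cv2.cvtColor(im,cv2.COLOR_BGR2GRAY);x,y=int(m[0])-14,int(m[1])-14
print(x,y)
for r in g[y:y+30,x:x+30]:print(" ".join("%3d"%v for v in r))
E
```

```text
time_s: 17.5
tcp_pos: [0.5636, -0.0227, 0.2072]
ee_rot: [0.215, 0.977, -0.0, 0.001]
contact_force: [0.7, 0.0, -0.5]
grip_width: 0.0193
grip_force: 60.4
[ 0.5653397  -0.02251682  0.11045077] tip px [317.27167318 244.64926488] mark px [317.21812517 242.51570548]
303 228
130 131 129 130 132 133 133 132 133 133 133 132 131 130 129 130 131 131 133 134 132 134 135 134 133 133 133 132 134 133
131 130 130 130 131 133 132 132 132 133 133 132 132 130 129 130 131 132 133 133 134 133 133 133 133 132 132 133 134 134
130 130 130 130 131 133 133 133 132 133 133 133 132 131 130 130 131 132 133 133 134 134 134 134 133 133 132 133 133 134
131 131 130 130 130 132 134 133 133 133 134 134 133 130 128 128 131 132 133 134 134 134 134 134 133 133 132 132 133 134
131 130 130 129 130 131 133 134 133 133 130 126 124 117 114 116 121 124 128 131 133 134 134 133 135 133 132 132 133 133
131 130 130 130 130 131 133 133 130 124 115 101  91  83  77  80  87  94 105 117 128 133 134 135 134 133 132 132 133 133
132 131 130 130 130 131 133 127 115  99  80  64  53  49  47  48  49  54  69  87 106 121 130 134 135 134 133 132
[... 2068 characters left out ...]
 108 109 105  99  94  93  94  95  95  95  93  92  92  90  91  97 104 107 108 109 109 109 108 109 110
 98  98  98  98  98  99  99  99  97  96  96  96  97  97  98  96  97  96  96  96  97  98  98  98  98  99  99  98  97  98
 96  96  97  97  96  95  96  96  96  97  97  96  97  96  97  96  97  97  97  97  96  97  96  96  97  96  96  96  96  96
 97  96  97  96  96  96  96  96  97  96  97  97  97  96  97  97  96  96  96  96  96  97  97  96  97  96  96  97  96  96
 96  96  96  98  97  97  97  96  97  96  96  96  97  96  97  96  97  98  97  97  95  97  97  96  97  96  97  96  97  96
 96  96  96  97  97  96  96  97  97  97  97  97  97  97  96  97  96  96  97  96  97  96  97  96  97  97  97  97  96  97
```

```bash
python3 -m pendant '[{"x":-0.001,"y":0,"z":0.015,"ax":0,"ay":0,"az":0},{"x":-0.001,"y":0,"z":0.03,"ax":0,"ay":0,"az":0},{"x":-0.001,"y":0,"z":0.04,"ax":0,"ay":0,"az":0},{"x":-0.001,"y":0,"z":0.045,"ax":0,"ay":0,"az":0},{"x":-0.001,"y":0,"z":0.045,"ax":0,"ay":0,"az":0},{"x":-0.001,"y":0,"z":0.045,"ax":0,"ay":0,"az":0},{"x":-0.001,"y":0,"z":0.045,"ax":0,"ay":0,"az":0}]'
cat > ck.py <<'E'
from h import *
F=[];
for i in range(8):
    s=manip.observe();F.append(s["contact_force"]);cal=manip.calibration("wrist");im=manip.snapshot("wrist")
print("F",np.mean(F,0),np.std(F,0)/8**.5,s["tcp_pos"],s["time_s"])
q=R.from_quat(s["ee_rot"]);tip=s["tcp_pos"]+q.apply([-.0014,.0009,.0968]);print("tip",tip,proj("",tip,cal),R.from_quat(s["ee_rot"]).as_matrix()[:,2])
u=proj("",np.array([.5657,-.0227,tip[2]]),cal)
g=cv2.cvtColor(im,cv2.COLOR_BGR2GRAY);x,y=int(u[0])-14,int(u[1])-14;print("mark px",u,x,y)
for r in g[y:y+26,x:x+30]:print(" ".join("%3d"%v for v in r))
E
python3 ck.py
```

```text
time_s: 18.25
tcp_pos: [0.5639, -0.0229, 0.1984]
ee_rot: [0.215, 0.977, -0.0, 0.001]
contact_force: [0.2, 0.8, 1.7]
grip_width: 0.0197
grip_force: 60.4
F [0.85693079 0.08568472 1.44785674] [0.16399399 0.16420471 0.20165723] [ 0.56381062 -0.02281454  0.19818895] 18.6
tip [ 0.56556652 -0.02261929  0.10139076] [317.24924301 244.63527297] [ 1.11075647e-03 -3.57711581e-04 -9.99999319e-01]
mark px [317.22074943 244.87855089] 303 230
130 130 130 130 132 133 132 133 133 132 133 133 131 130 128 129 131 132 133 134 133 134 134 133 133 132 132 132 134 133
130 130 129 130 132 133 132 132 132 133 133 132 131 131 129 130 131 131 133 133 134 134 134 134 133 132 132 133 133 133
130 130 129 130 131 132 133 132 132 133 133 133 132 131 130 129 130 132 133 134 133 134 133 134 133 133 132 132 133 133
130 131 130 130 131 132 133 134 133 133 134 134 133 129 127 127 129 132 133 134 134 134 134 134 133 132 132 132 133 134
131 130 130 129 130 132 132 133 134 133 130 126 123 117 112 111 116 122 127 132 134 135 134 134 134 133 132 132 132 133
130 130 130 130 130 132 134 133 130 124 113 101  90  82  76  75  82  
[... 1750 characters left out ...]
  98  66  50  66  80  83  85  87  87  85  82  77  74  74  82  80  60  57  88 118 132 134 135 134 135
128 128 129 127 123 108  83  61  64  76  84  87  90  89  87  86  82  78  75  72  66  61  74 101 120 128 129 129 129 129
112 112 112 113 111 105  93  85  84  87  92  94  93  93  94  93  91  89  88  85  83  83  90 100 109 112 112 112 112 113
100  99  99 100  99  98  95  95  95  96  96  97  96  96  96  96  96  95  96  95  95  94  96  97  99  99  98  98  98  99
 96  96  96  95  96  96  97  97  97  97  96  97  97  97  97  96  96  97  98  97  97  96  97  97  96  96  96  95  96  96
 96  97  96  97  96  97  98  96  96  97  97  97  97  96  97  97  96  97  96  96  97  97  96  96  96  96  96  96  97  96
```

```bash
python3 -m pendant '[{"x":0,"y":0,"z":0.008,"ax":0,"ay":0,"az":0},{"x":0,"y":0,"z":0.0155,"ax":0,"ay":0,"az":0},{"x":0,"y":0,"z":0.0155,"ax":0,"ay":0,"az":0},{"x":0,"y":0,"z":0.0155,"ax":0,"ay":0,"az":0},{"x":0,"y":0,"z":0.0155,"ax":0,"ay":0,"az":0},{"x":0,"y":0,"z":0.0155,"ax":0,"ay":0,"az":0}]'
python3 ck.py | head -3
```

```text
time_s: 19.25
tcp_pos: [0.5638, -0.0228, 0.1952]
ee_rot: [0.215, 0.977, -0.0, 0.001]
contact_force: [0.3, 0.7, 3.4]
grip_width: 0.0192
grip_force: 60.6
F [0.8497702  0.02148971 3.46511441] [0.13611642 0.12855406 0.23381832] [ 0.56378084 -0.02281207  0.19507493] 19.6
tip [ 0.56553043 -0.02261291  0.09827664] [317.24279357 244.6501771 ] [ 1.04566677e-03 -3.17551586e-04 -9.99999403e-01]
mark px [317.22957584 244.94907966] 303 230
```

```bash
python3 -c "
from plant import manip
print(manip.job_done())"
```

```text
the job is handed in; nothing more can be done
None
```

The job is handed in: the block stands on the pan mark up, about 1 mm off centre, and the arm still holds the probe upright, within about 1°, with its tip on the mark, pressing about 4 N (3.5 N read, about 4.1 N allowing for the probe's weight), at 19.6 s.

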